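# Close a membrane filter holder and hold it pressed shut

### The job

Lift the blue dust cover off the filter holder and set it down right way up on the bench, clear of the holder. Then fit the holder's upper half onto the lower half, red end over red end so that both dowels enter their holes, and press it down against the springy seal until the two halves meet all round. Finish while still holding it pressed shut, so that a colleague can fit the screws, and leave the jar, wash bottle, tin and screw dish where they stand.

Things in the scene. Friction and masses are not known exactly. Their poses are not given: they have to be found in the camera images.
- base: Lower half of an aluminium plate filter holder, fast on the bench. Origin on the bench under its centre, z up. A round plate 92 mm across, 15 mm thick, on three 60 mm legs: its flat sealing face is 75 mm above the bench. Four ears 28 mm wide on +x, -x, +y, -y reach 72 mm from the centre. The +x ear (red painted end) carries the large dowel, the -x ear the small one; the y ears have screw holes
- seal (a joint): Black rubber seal ring, 74 mm across, in the sealing face round the white membrane; value = how far it is pressed down (m). At 0 it stands 3 mm proud of the face; at 0.003 it is level with it and the halves meet. Springy: yields from 7 N on, 13 N in all (the upper half's weight included) at 0.003. The upper half alone, 3 to 5 N, rests on it clear of the face
- base_face (a point): centre of the lower half's sealing face, 75 mm above the bench; axes as base
- dowel_large (a point): foot of the large dowel, on the sealing face at the middle of the +x (red) ear, 58 mm from the centre. The dowel is 12 mm in diameter and stands 15 mm above the face; its last 6 mm taper to 6 mm across
- dowel_small (a point): foot of the small dowel, on the sealing face at the middle of the -x ear, 58 mm from the centre. 8 mm in diameter, 15 mm high, its last 6 mm tapering to 2 mm across
- cover: Loose blue plastic dust cover, an upside-down shallow cup 88 mm across and 22 mm high with a black upright round knob on top, 22 mm in diameter and 28 mm high (50 mm in all). 70 g. It stands loose on the sealing face of the lower half over the membrane, between the dowels. Origin at the centre of its rim (underside), z up through the knob
- cover_knob (a point): centre of the top of the cover's knob, 50 mm above its rim
- top: Upper half of the filter holder, aluminium, 0.34 to 0.5 kg, lying underside down on a teal mat. A round plate 92 mm across, 12 mm thick, with four ears like the lower half's. The +x ear (red painted end) has the large dowel's hole (13.5 mm), the -x ear the small dowel's (9.5 mm), both right through: it fits only red end over red end. Origin at the centre of the flat underside, z up
- hole_large (a point): centre of the large hole on the underside of the upper half, +x (red) ear, 58 mm from the centre
- hole_small (a point): centre of the small hole on the underside of the upper half, -x ear, 58 mm from the centre
- top_hex (a point): centre of the upper end of the brass hexagon in the middle of the upper half, the part to grip. 27 mm across flats, it stands from 12 to 42 mm above the underside; its flats face the upper half's +x, -x and every 60 degrees from there. Above it a brass hose tail, 13 mm across, rises to 62 mm above the underside
- mat: teal mat, 200 x 180 x 3 mm, fixed flat on the bench; origin under its centre
- jar: amber sample jar with a white cap, 60 mm across, 85 mm high; origin under its centre. To be left alone
- wash_bottle: white wash bottle with red cap and a bent spout, 68 mm across, about 200 mm high; the spout reaches 75 mm from its axis along its -x; origin under its centre. To be left alone
- filter_tin: round tin of filters, 60 mm across, 45 mm high; origin under its centre. To be left alone
- screw_dish: white dish with two thumbscrews in it, 84 mm across, about 20 mm high; origin under its centre. To be left alone

How it is judged:
On the way, in this order (a step that is already met when the one before it is completed fails the run):
1. the dust cover stands right way up on the bench, clear of the holder, let go (height (world z) of cover below 0.007 m and angle between cover's own z axis and vertical below 0.1 rad and horizontal distance between cover and base above 0.095 m and contact force between the fingers and cover below 0.1 N and linear speed of cover below 0.02 m/s), for 0.2 s.
2. both dowels have entered their holes in the upper half (horizontal distance between hole_large and dowel_large below 0.003 m and horizontal distance between hole_small and dowel_small below 0.003 m and z of top in the frame of base_face below 0.008 m), for 0.1 s.
At the end, for the whole second after the job is handed in: Upper half on both dowels (within 2.5 mm), its underside within 1.2 mm of the sealing face and parallel (0.025 rad), pressed on with over 9 N in all, fingers bearing on it with over 3 N; dust cover let go, upright (0.1 rad) on bench or mat, centre over 95 mm from the holder's (horizontal distance between hole_large and dowel_large below 0.0025 m and horizontal distance between hole_small and dowel_small below 0.0025 m and z of top in the frame of base_face below 0.0012 m and angle between the z axis of top and the z axis of base, either way round below 0.025 rad and contact force between top and base above 9 N and contact force between the fingers and top above 3 N and linear speed of top below 0.02 m/s and height (world z) of cover below 0.007 m and angle between cover's own z axis and vertical below 0.1 rad and horizontal distance between cover and base above 0.095 m and contact force between the fingers and cover below 0.1 N); the arm keeps its last pose, push and grip.
It fails at once if the jar, wash bottle, tin or screw dish is moved more than 20 mm or tipped over (distance of any of jar, wash_bottle, filter_tin, screw_dish from where it was at the start of the episode above 0.02 m or angle between any of jar, wash_bottle, filter_tin, screw_dish's own z axis and vertical above 0.4 rad).
It also fails if it takes over 51 s, if anything falls off the work surface, if the arm or the gripper's body presses on something with over 40 N, if the wrist force passes 120 N, or if a joint passes its speed limit or range.

### The arm

A 6-joint arm with a two-finger parallel gripper is mounted at the origin on the work surface. World frame = base frame: x ahead of the robot, y to its left, z up, the work surface at z = 0. Lengths are in m, angles in rad, forces in N, time in s.
With the tool pointing down it reaches from about 0.375 to 0.975 m from the base axis. Payload 3.8 kg.
Tool frame: the origin (TCP) lies midway between the tips of the shut fingers; the grasp point (between the pads) lies 19 mm behind it; z points along the fingers, y is the line along which they close (so a half turn about z gives the same grasp; the last joint's range is limited). The gripper opens to 88 mm and grips with 3 to 60 N. Pads are 18 mm wide; open, the fingers measure 123 mm over their backs; the gripper's body (75 mm by 187 mm) begins 45 mm behind the grasp point.
Start: joints at [-1.363, 0.264, 1.604, -0, 1.274, -0.037], TCP at [0.164, -0.655, 0.239] pointing down, gripper open.
Joint ranges: [-2.63, 2.63], [-0.94, 2.18], [0.31, 2.57], [-1.31, 4.45], [0, 2.66], [-2.55, 2.55]. Speed limits (rad/s): [2.57, 2.57, 3.14, 3.14, 3.14, 3.14].

### API

Orientations are given as a rotation vector (axis times angle).
In Python, from cell import manip, inverse_kinematics, cams, order gives the robot as it stands. Calls block until the motion is done:
- manip.move_pose(position, orientation): joint-space move of the TCP to a pose.
- manip.move_linear(position, rate=0.15, rot=None): straight line of the TCP; rot=None keeps the orientation; rate is the mean speed in m/s.
- manip.set_joints(angles): joint-space move.
- manip.set_gripper(opening, force=None): finger opening in m; force is the grip in N (None keeps the last); returns when the fingers have stopped.
- manip.dwell(seconds).
- inverse_kinematics(position, orientation): joint angles nearest the present ones, or None.
- manip.state(): the state.
- cams.capture(name): name is "scene" or "top" or "wrist"; returns a dict with "image" (384x512x3 uint8, blue, green, red), "z_map" (384x512 float32, m along the optical axis (not along the pixel's ray), 0 where there is no reading), "intrinsics" (3x3 intrinsics, pixels), "k1" (the pictures are not rectified: a ray, as slopes to the right and down, at radius r is drawn at 1 + k1 r^2 times it, then the intrinsics apply), "position" and "orientation" of the camera in the world; the wrist camera has in their place "T_tool_cam" (4x4, takes a point from camera to tool coordinates, whose origin is the TCP and whose axes are the flange's). Camera axes: x right, y down, z forward; pixel columns grow to the right and rows downward; lengths in m; the calibration is good to about 2 mm. A picture is of the moment at which its call begins: read the wrist's pose just before it.
A pose or a line that the arm cannot do raises manip.IKError and nothing moves.
- order.close_job(): hands the job in; it is judged then, once.
The state is a dict: "clock": time; "joint_pos": joint angles; "joint_velocities": joint speeds; "tau": joint torques, N m; "tool_pos": TCP position; "tcp_rot": TCP orientation; "contact_force": force on the tool from outside, world axes, zero at the start; "moment": the same for the moment, N m; "gripper_width": finger opening in m; "grasp_force": force on a finger pad.
Only numpy, scipy, OpenCV 4.12 (cv2) and the standard library are available. Lean on these libraries where they do the work, as an engineer would, in place of code of your own. Each camera call takes 0.05 s, during which the arm holds its last target. There are 200 camera calls.

## Working session

There is one attempt and no reset: what is moved stays moved. The work goes in short steps, each a Python script; the robot and the scene stay as the last script left them, time stands still between calls to the robot, and variables do not carry over. Pictures are saved under pics/ and viewed, at most 10 in all, crops included, and the job is handed in when it is done.

```bash
ls; mkdir -p pics
cat > h.py <<'E'
import numpy as np, cv2
from scipy.spatial.transform import Rotation as R
from cell import manip, inverse_kinematics, cams, order
def cap(name):
    s=manip.state(); c=cams.capture(name)
    if name=='wrist':
        T=np.eye(4); T[:3,:3]=R.from_rotvec(s['tcp_rot']).as_matrix(); T[:3,3]=s['tool_pos']
        c['M']=T@np.array(c['T_tool_cam'])
    else:
        M=np.eye(4); o=np.array(c['orientation'],float)
        M[:3,:3]=o if o.shape==(3,3) else R.from_rotvec(o).as_matrix(); M[:3,3]=c['position']; c['M']=M
    return c
def rays(c,uv):
    K=np.array(c['intrinsics']); d=np.array([c['k1'],0,0,0],float)
    p=cv2.undistortPoints(np.array(uv,float).reshape(-1,1,2),K,d).reshape(-1,2)
    return np.c_[p,np.ones(len(p))]@c['M'][:3,:3].T
def onplane(c,uv,z):
    r=rays(c,uv); o=c['M'][:3,3]; return o+r*((z-o[2])/r[:,2])[:,None]
def cloud(c):
    h,w=c['z_map'].shape; v,u=np.mgrid[:h,:w]
    p=rays(c,np.c_[u.ravel(),v.ravel()])*c['z_map'].reshape(-1,1)+c['M'][:3,3]
    return p.reshape(h,w,3)
def tri(c1,u1,c2,u2):
    a,b=rays(c1,[u1])[0],rays(c2,[u2])[0]; o1,o2=c1['M'][:3,3],c2['M'][:3,3]
    s=np.linalg.lstsq(np.c_[a,-b],o2-o1,rcond=None)[0]; p,q=o1+a*s[0],o2+b*s[1]
    return (p+q)/2,np.linalg.norm(p-q)
E
python3 - <<'E'
from h import *
for n in ['scene','top']:
    c=cap(n); cv2.imwrite(f'pics/{n}0.png',c['image']); print(n,c['intrinsics'],c['k1'],c['position'],c['orientation'],np.percentile(c['z_map'],[0,5,50,95]))
    if n=='top':
        print(c['M'])
print(manip.state())
E
```

```text
pics
scene [[396.23063776   0.         247.75440886]
 [  0.         396.23063776 192.92663047]
 [  0.           0.           1.        ]] 0.028363367395758208 [ 1.37904386 -0.09256276  1.02350455] [-1.89718492 -1.68375775  0.62138788] [0.         1.08092005 1.49335414 2.01885451]
top [[391.6858495   0.        257.8381748]
 [  0.        391.6858495 188.1419766]
 [  0.          0.          1.       ]] 0.011744783931098625 [0.48164492 0.01424031 1.25851166] [-2.19213073  2.15443354 -0.09862807] [0.         1.20685813 1.25976688 2.09920405]
[[ 1.73821701e-02 -9.95591879e-01  9.21665412e-02  4.81644923e-01]
 [-9.99848585e-01 -1.72328307e-02  2.41597311e-03  1.42403110e-02]
 [-8.17032804e-04 -9.21945807e-02 -9.95740675e-01  1.25851166e+00]
 [ 0.00000000e+00  0.00000000e+00  0.00000000e+00  1.00000000e+00]]
{'clock': 0.1, 'joint_pos': array([-1.36290999e+00,  2.64669144e-01,  1.60520324e+00, -5.22433291e-06,
        1.27368406e+00, -3.68771394e-02]), 'joint_velocities': array([-0.00254468, -0.00310757, -0.00300138, -0.00010746, -0.00049912,
       -0.00077349]), 'tau': array([ 3.77845063e-04, -5.03617287e+01, -3.58072257e+01,  7.30968174e-02,
        2.32834602e-02, -5.02714875e-05]), 'tool_pos': array([ 0.1634539 , -0.65427049,  0.23753681]), 'tcp_rot': array([-3.11615388e+00, -3.83278142e-01,  2.71081804e-04]), 'contact_force': array([-0.28714682, -0.20293777, -1.19733173]), 'moment': array([-0.01996158,  0.00890706,  0.00520026]), 'grasp_force': 0.0, 'gripper_width': 0.0880122126527815}
```

View pics/top0.png

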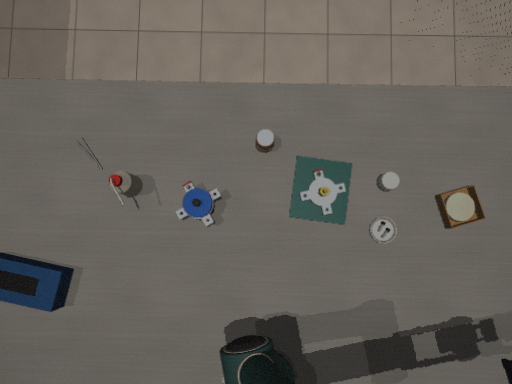

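View pics/scene0.png

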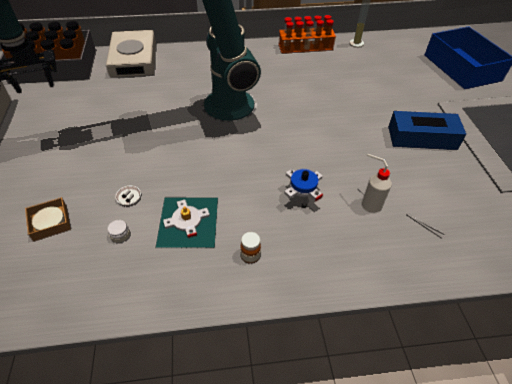

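The top view shows the cover and lower half at (197,202) with its red ear at (188,185), and the upper half at (322,191) with its red ear at (318,172). The jar is at (265,140), the bottle at (120,182), the tin at (389,181) and the dish at (382,230). In the scene view, the cover is at (305,180) and the upper half at (186,215).

```bash
cat >> h.py <<'E'
def blobs(img,lo,hi,roi=None,amin=8):
    hsv=cv2.cvtColor(img,cv2.COLOR_BGR2HSV); lo=list(lo);hi=list(hi)
    if lo[0]<0:
        m=cv2.inRange(hsv,(0,lo[1],lo[2]),tuple(hi))|cv2.inRange(hsv,(180+lo[0],lo[1],lo[2]),(180,hi[1],hi[2]))
    else: m=cv2.inRange(hsv,tuple(lo),tuple(hi))
    if roi:
        k=np.zeros_like(m); k[roi[1]:roi[3],roi[0]:roi[2]]=255; m&=k
    n,l,s,ce=cv2.connectedComponentsWithStats(m)
    return sorted([(int(s[i,4]),ce[i].round(1),s[i,:4].tolist()) for i in range(1,n) if s[i,4]>=amin],key=lambda t:-t[0])
RED=((-8,120,70),(8,255,255)); BLUE=((105,150,60),(125,255,255)); BRASS=((15,110,80),(32,255,255))
E
python3 - <<'E'
from h import *
T=cap('top');S=cap('scene')
rT=[170,160,235,240];rS=[275,155,335,215]; uT=[285,155,360,230]; uS=[155,195,225,250]
def show(n,c,roi,col):
    b=blobs(c['image'],*col,roi=roi,amin=5); print(n,b[:3]); return b[0][1]
def dark(c,roi): 
    return blobs(c['image'],(0,0,0),(180,255,45),roi=roi,amin=5)
a=show('blueT',T,rT,BLUE); b=show('blueS',S,rS,BLUE); print(tri(T,a,S,b), onplane(T,[a],.097))
a=show('redT',T,rT,RED); b=show('redS',S,rS,RED); print(tri(T,a,S,b), onplane(T,[a],.075))
print(dark(T,rT)[:4],dark(S,rS)[:4])
a=show('brT',T,uT,BRASS); b=show('brS',S,uS,BRASS); print(tri(T,a,S,b), onplane(T,[a],.045))
a=show('redT',T,uT,RED); b=show('redS',S,uS,RED); print(tri(T,a,S,b), onplane(T,[a],.015))
for n,p,z in [('jar',(265,138),.085),('bottle',(117,181),.2),('spoutend',(123,204),.2),('tin',(390,180),.045),('dish',(383,230),.02)]: print(n,onplane(T,[p],z)[0].round(3))
P=cloud(T)
print('blue pts z',P[199:206,185:210,2].round(3)[::3,::3]); print(P[188:196,315:332,2].round(3)[::2,::3])
E
```

```text
blueT [(594, array([197.3, 202.6]), [183, 189, 29, 28])]
blueS [(394, array([304.2, 179.9]), [291, 169, 27, 21])]
(array([0.54334942, 0.19644596, 0.08600432]), np.float64(0.0024025990071330663)) [[0.54296579 0.19592708 0.097     ]]
redT [(9, array([186.8, 182.9]), [183, 181, 8, 5])]
redS [(16, array([318.8, 196.1]), [315, 194, 8, 5])]
(array([0.60356528, 0.2323146 , 0.0710962 ]), np.float64(0.0030834907541512995)) [[0.60344569 0.2331393  0.075     ]]
[(36, array([196.1, 202.1]), [193, 199, 7, 7]), (7, array([216.9, 199.1]), [215, 198, 5, 4]), (6, array([212.3, 211. ]), [211, 209, 3, 5])] [(47, array([304.7, 175.3]), [302, 171, 6, 10]), (27, array([303.5, 204.9]), [301, 203, 6, 5]), (18, array([288.8, 204.9]), [285, 203, 8, 5]), (14, array([303.8, 198.9]), [300, 197, 7, 5])]
brT [(60, array([323.7, 190.8]), [319, 187, 10, 9])]
brS [(63, array([184.9, 211.1]), [181, 206, 9, 10])]
(array([ 0.5895856 , -0.19046719,  0.03958119]), np.float64(0.0038321200182938665)) [[ 0.5892159  -0.18762842  0.045     ]]
redT [(10, array([316.8, 170.1]), [313, 169, 9, 3])]
redS [(17, array([191.7, 234. ]), [187, 233, 10, 3])]
(array([ 0.65860881, -0.17365638,  0.0096988 ]), np.float64(0.004852234015412266)) [[ 0.65799607 -0.17042377  0.015     ]]
jar [ 0.744 -0.002  0.085]
bottle [0.592 0.4   0.2  ]
spoutend [0.53 0.38 0.2 ]
tin [ 0.627 -0.394  0.045]
dish [ 0.471 -0.378  0.02 ]
blue pts z [[0.095 0.101 0.094 0.126 0.111 0.099 0.103 0.097 0.1  ]
 [0.096 0.102 0.097 0.126 0.126 0.099 0.099 0.099 0.097]
 [0.098 0.098 0.096 0.125 0.125 0.099 0.099 0.098 0.096]]
[[0.016 0.011 0.046 0.045 0.019 0.014]
 [0.016 0.019 0.044 0.066 0.044 0.014]
 [0.015 0.025 0.051 0.061 0.044 0.017]
 [0.015 0.016 0.046 0.046 0.044 0.02 ]]
```

Heights agree with the text: cover top about 0.098, knob 0.126, hex about 0.045. Next I take a closer wrist look over the cover.

```bash
cat >> h.py <<'E'
def ori(close_yaw): return (R.from_euler('z',close_yaw+np.pi/2)*R.from_rotvec([np.pi,0,0])).as_rotvec()
E
python3 - <<'E'
from h import *
manip.move_pose([.5,.17,.28],ori(.45)); manip.dwell(.3)
c=cap('wrist'); cv2.imwrite('pics/w1.png',c['image']); print(np.array(c['T_tool_cam']).round(3),c['intrinsics'][0],c['M'][:3,3],manip.state()['clock'])
print(blobs(c['image'],*BLUE)[:2],blobs(c['image'],*RED)[:3],manip.state()['joint_pos'].round(2))
np.savez('w1.npz',image=c['image'],z_map=c['z_map'],M=c['M'],intrinsics=c['intrinsics'],k1=c['k1'])
E
```

```text
[[ 0.001 -0.956 -0.292  0.077]
 [ 1.     0.001  0.001  0.   ]
 [-0.001 -0.292  0.956 -0.145]
 [ 0.     0.     0.     1.   ]] [345.83852334   0.         254.16049492] [0.46663416 0.23957881 0.42538689] 3.675
[(5494, array([305.6, 163.2]), [262, 120, 89, 88])] [(124, array([371.1, 154.2]), [369, 140, 5, 29])] [ 0.28 -0.04  1.86 -0.    1.32 -0.17]
```

View pics/w1.png

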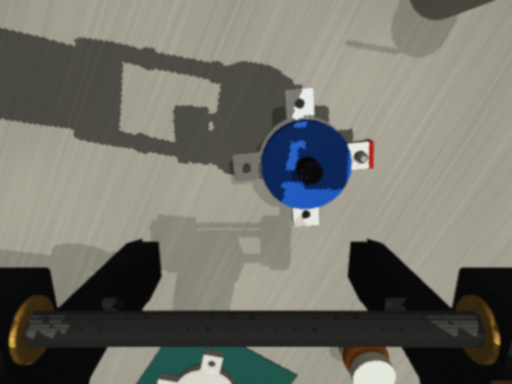

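The wrist view shows the cover disc centred at (306,164), the knob at (309,171), the red edge at (371,154), and the large dowel at (361,156).

Run:
```python
from h import *
c=dict(np.load('w1.npz')); c['k1']=float(c['k1'])
T=cap('top')
P=cloud(c); m=(P[...,2]>.115)&(P[...,2]<.135); m[:100]=0; m[230:]=0; m[:,:250]=0;m[:,360:]=0
q=P[m]; print('knob',len(q),q.mean(0),np.ptp(q,axis=0))
d=blobs(c['image'],(0,0,0),(180,255,60),roi=(285,140,335,195))[:2]; print(d)
m=(P[...,2]>.088)&(P[...,2]<.108); m[:100]=0; m[230:]=0; m[:,:250]=0;m[:,360:]=0
q=P[m]; print('lid',(q.min(0)+q.max(0))/2,np.ptp(q,axis=0),np.median(q[:,2]))
print('lid plane',onplane(c,[(306.5,163.7)],.097))
print('knob plane',onplane(c,[d[0][1]],.125), 'tri',tri(c,d[0][1],T,(196.1,202.1)))
r=onplane(c,[(371.1,154.2)],.075)[0]; print('red',r)
```

```text
knob 476 [0.54272866 0.1982904  0.12380169] [0.0212399  0.02096059 0.01129177]
[(624, array([308.3, 170.6]), [293, 156, 30, 29])]
lid [0.54362515 0.19781909 0.09778978] [0.08697994 0.0869338  0.01936664] 0.09642756830170901
lid plane [[0.54212174 0.20012625 0.097     ]]
knob plane [[0.54009026 0.19869229 0.125     ]] tri (array([0.54341835, 0.19702745, 0.11205365]), np.float64(0.000374900607049056))
red [0.60188313 0.23487329 0.075     ]
```

Run:
```python
from h import *
manip.set_gripper(.05,15)
manip.move_pose([.5430,.198,.15],ori(.45)); manip.move_linear([.5430,.198,.103],rate=.1)
manip.dwell(.2); print(manip.state()['contact_force'],manip.state()['tool_pos'])
manip.set_gripper(.01,15); s=manip.state(); print(s['gripper_width'],s['grasp_force'],s['tool_pos'])
z0=s['tool_pos'][2]
manip.move_linear([.543,.198,.18],rate=.12)
print(manip.state()['gripper_width'])
manip.move_linear([.50,.02,.15],rate=.2); manip.move_linear([.50,.02,z0-.073],rate=.1)
manip.dwell(.3); f0=manip.state()['contact_force'][2]
for i in range(8):
    p=manip.state()['tool_pos']; z=z0-.073-.001*(i+1)
    manip.move_linear([.5,.02,z],rate=.02); manip.dwell(.1)
    f=manip.state()['contact_force'][2]; print(round(z,4),f-f0)
    if f-f0>2: break
manip.set_gripper(.045); manip.dwell(.2)
manip.move_linear([.50,.02,.15],rate=.15); s=manip.state(); print(s['clock'],s['tool_pos'])
# look at bare base
manip.move_pose([.5,.17,.26],ori(.54)); manip.dwell(.3)
c=cap('wrist'); cv2.imwrite('pics/w2.png',c['image']);np.savez('w2.npz',image=c['image'],z_map=c['z_map'],M=c['M'],intrinsics=c['intrinsics'],k1=c['k1'])
t=cap('top'); b=blobs(t['image'],*BLUE,roi=(150,120,330,260)); print(b,onplane(t,[b[0][1]],.022)); P=cloud(t);print(P[int(b[0][1][1])+6,int(b[0][1][0])+6], manip.state()['clock'])
```

```text
[-0.15688227  0.09207093 -0.38090463] [0.54373703 0.19822729 0.10403146]
0.02152090723837387 15.000013494864106 [0.54302109 0.19801181 0.10302355]
0.021258674539123775
0.029 0.487993013101488
0.028 1.3909738074144782
0.027 8.944319933979688
12.6667 [0.4991873  0.02000988 0.14904939]
[(507, array([256.6, 218.5]), [244, 206, 26, 26])] [[0.5000809  0.01946911 0.022     ]]
[0.48314642 0.0021583  0.01849561] 13.8333
```

View pics/w2.png

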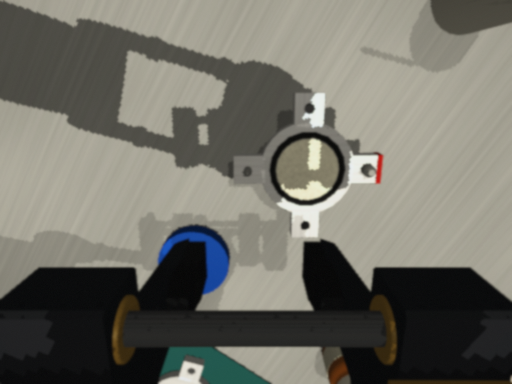

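The cover stands at (0.500, 0.019). The bare base shows its seal ring at (307,168), the large dowel at (370,170) and the red edge at (379,168). I'll take two views of each half, turned ±90°, so that wrist calibration offsets cancel, starting with the base.

```bash
cat >> h.py <<'E'
def look(target,yaw,name,D=.28):
    o=ori(yaw); off=R.from_rotvec(o).apply([.077-.292*D,0,-.145+.956*D])
    manip.move_pose(np.array(target)-off,o); manip.dwell(.25)
    c=cap('wrist'); cv2.imwrite(f'pics/{name}.png',c['image'])
    np.savez(name+'.npz',image=c['image'],z_map=c['z_map'],M=c['M'],intrinsics=c['intrinsics'],k1=c['k1']); return c
E
python3 - <<'E'
from h import *
b=[.543,.198,.075]; t=[.589,-.189,.02]
manip.set_gripper(.088)
for tgt,y0,n in [(b,.54,'b'),(t,.25,'t')]:
    s=[-1,1] if n=='b' else [1,-1]
    for k,sg in enumerate(s): 
        look(tgt,y0+sg*np.pi/2,f'{n}{sg}')
    print(manip.state()['clock'],manip.state()['joint_pos'].round(2))
ims=[cv2.imread(f'pics/{n}.png')[60:340,90:420] for n in ['b-1','b1','t-1','t1']]
cv2.imwrite('pics/mont.png',np.vstack([np.hstack(ims[:2]),np.hstack(ims[2:])]))
E
```

```text
19.275 [ 0.3   0.1   1.87 -0.    1.17 -1.81]
23.9917 [-0.35  0.24  1.82 -0.    1.08  0.97]
```

View pics/mont.png

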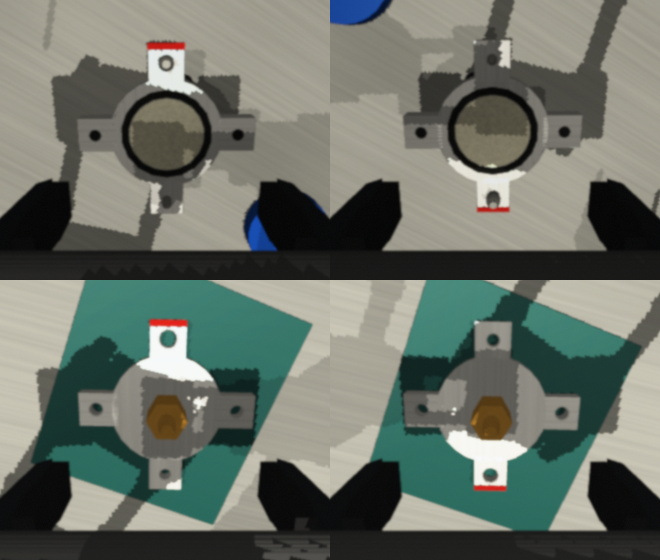

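The montage shows the base's y screw holes at crop (95,135)/(238,135) and (421,132)/(565,132). The top's y holes are at (97,409)/(236,410) and (421,409)/(561,413), and its large hole at (168,339)/(490,475). I'll refine these by local centroids.

```bash
cat > m.py <<'E'
from h import *
def ld(n):
    c=dict(np.load(n+'.npz')); c['k1']=float(c['k1']); return c
def hole(c,u,v,w=8):
    g=cv2.cvtColor(c['image'],cv2.COLOR_BGR2GRAY).astype(float)[v-w:v+w+1,u-w:u+w+1]
    m=(g<(g.min()+np.median(g))/2).astype(np.uint8); n,l,s,ce=cv2.connectedComponentsWithStats(m)
    i=min(range(1,n),key=lambda i:np.hypot(*(ce[i]-w))-.05*s[i,4]); return ce[i]+[u-w,v-w],s[i,4]
E
python3 - <<'E'
from m import *
ox={-1:90,1:-240}
for n,z,pts in [('b',.075,{-1:[(95,135),(238,135)],1:[(421,132),(565,132)]}),('t',.015,{-1:[(97,409),(236,410)],1:[(421,409),(561,413)]})]:
    oy=60 if n=='b' else -220; cs=[]
    for sg in (-1,1):
        c=ld(f'{n}{sg}'); h=[hole(c,x+ox[sg],y+oy) for x,y in pts[sg]]
        p=onplane(c,[a[0] for a in h],z); d=p[1]-p[0]; r=blobs(c['image'],*RED,amin=20)[0]
        pr=onplane(c,[r[1]],z)[0]; mid=p.mean(0); P=cloud(c)
        print(n,sg,[(a[0].round(1).tolist(),int(a[1])) for a in h],'mid',mid.round(4),'dist',np.linalg.norm(d).round(4),'yawaxis',(np.degrees(np.arctan2(d[1],d[0]))%180-90).round(2),'redyaw',np.degrees(np.arctan2(*(pr-mid)[1::-1])).round(2),np.linalg.norm(pr-mid).round(4))
        if n=='b':
            g=(cv2.cvtColor(c['image'],cv2.COLOR_BGR2GRAY)<45).astype(np.uint8); g[:110]=0;g[250:]=0;g[:,:195]=0;g[:,315:]=0
            ct=max(cv2.findContours(g,0,2)[0],key=cv2.contourArea); e=cv2.fitEllipse(ct); print(' ring',e[1],onplane(c,[e[0]],.078)[0].round(4))
            f=P[np.hypot(P[...,0]-mid[0],P[...,1]-mid[1])<.044]; print(' facez',np.median(f[:,2]))
            q=P[(P[...,2]>.083)&(P[...,2]<.1)&(abs(np.hypot(P[...,0]-mid[0],P[...,1]-mid[1])-.058)<.012)]
            for s in (1,-1):
                k=q[s*((q[:,:2]-mid[:2])@(pr-mid)[:2])>0]
                if len(k): print('  dowel',s,len(k),k.mean(0).round(4))
        else:
            b=blobs(c['image'],*BRASS,amin=50)[:1]; q=P[(P[...,2]>.036)&(P[...,2]<.052)&(np.hypot(P[...,0]-mid[0],P[...,1]-mid[1])<.03)]
            print(' hex',((q.min(0)+q.max(0))/2).round(4),np.ptp(q,axis=0).round(4)); 
            L=hole(c,*((258,119) if sg<0 else (250,255)),w=9); print(' large',L,onplane(c,[L[0]],z)[0].round(4)-mid.round(4))
            S=hole(c,*((255,254) if sg<0 else (252,119)),w=9); print(' small',S,onplane(c,[S[0]],z)[0].round(4)-mid.round(4))
            f=P[np.hypot(P[...,0]-mid[0],P[...,1]-mid[1])<.044]; print(' platez',np.median(f[:,2]))
        cs.append(mid)
    print('CENTRE',np.mean(cs,0).round(4))
# two-view heights by triangulating hole pairs
for n,a,b in [('b',(185,195),(325,192)),('b',(328,195),(181,192)),('t',(187,189),(321,193)),('t',(326,190),(181,189))]:
    A,B=ld(n+'-1'),ld(n+'1'); print(n,tri(A,hole(A,*a)[0],B,hole(B,*b)[0]))
E
```

```text
b -1 [([184.7, 195.3], 85), ([327.6, 194.6], 83)] mid [0.5424 0.1978 0.075 ] dist 0.1158 yawaxis 31.3 redyaw 31.48 0.0705
 ring (84.76496887207031, 88.19450378417969) [0.5442 0.1988 0.078 ]
 facez 0.2739926923701408
  dowel 1 199 [0.5923 0.2278 0.0871]
  dowel -1 66 [0.4942 0.1681 0.0859]
b 1 [([180.6, 192.4], 84), ([323.9, 191.5], 86)] mid [0.5422 0.1979 0.075 ] dist 0.1159 yawaxis 31.35 redyaw 31.17 0.07
 ring (84.5008773803711, 88.44808959960938) [0.5398 0.1965 0.078 ]
 facez 0.2742310082723366
  dowel 1 144 [0.59   0.2274 0.087 ]
  dowel -1 89 [0.4925 0.1679 0.0862]
CENTRE [0.5423 0.1978 0.075 ]
t -1 [([186.4, 187.5], 65), ([325.1, 189.7], 56)] mid [ 0.5915 -0.1878  0.015 ] dist 0.1138 yawaxis 13.48 redyaw 13.31 0.0685
 hex [ 0.59   -0.1888  0.044 ] [0.0293 0.0302 0.0159]
 large (array([253.73584906, 118.88679245]), np.int32(53)) [0.0538 0.0155 0.    ]
 small (array([254.10416667, 252.95833333]), np.int32(48)) [-0.0568 -0.0132  0.    ]
 platez 0.21993723857012537
t 1 [([182.2, 188.3], 53), ([320.5, 191.5], 64)] mid [ 0.588  -0.1885  0.015 ] dist 0.1138 yawaxis 13.09 redyaw 13.02 0.0719
 hex [ 0.5896 -0.1884  0.044 ] [0.0297 0.0296 0.0158]
 large (array([249.92481203, 254.79699248]), np.int32(133)) [0.0575 0.0133 0.    ]
 small (array([252.9 , 119.61]), np.int32(100)) [-0.0551 -0.013   0.    ]
 platez 0.21956215426836634
CENTRE [ 0.5897 -0.1882  0.015 ]
b (array([0.5121641 , 0.24734768, 0.0748354 ]), np.float64(0.00025873657915749586))
b (array([0.57241005, 0.14837237, 0.07500137]), np.float64(0.00021384969115190888))
t (array([ 0.57642091, -0.13171637,  0.00951787]), np.float64(0.0001716569491809745))
t (array([ 0.60317827, -0.24497977,  0.008168  ]), np.float64(0.00012128718248309804))
```

Both halves are consistent: base (0.5423, 0.1978), yaw 31.3°, face at 75 mm; top (0.5898, −0.1884), yaw 13.25°. Next I grasp the hexagon and carry it over.

Run:
```python
from h import *
y=np.radians(13.25); t=[.5898,-.1884]
manip.set_gripper(.06,45)
manip.move_pose([*t,.085],ori(y)); manip.move_linear([*t,.019],rate=.08); manip.dwell(.15)
s=manip.state(); print(s['tool_pos'],s['contact_force'])
manip.set_gripper(.015,45); s=manip.state(); print(s['gripper_width'],s['grasp_force'],s['tool_pos'],s['clock'])
manip.move_linear([*t,.12],rate=.15); s=manip.state(); print(s['gripper_width'],s['contact_force'])
b=[.5423,.1978]; manip.move_pose([*b,.14],ori(np.radians(31.3))); 
manip.move_linear([*b,.116],rate=.08); manip.dwell(.2)
s=manip.state(); print(s['tool_pos'],s['contact_force'],s['moment'],s['clock'],s['gripper_width'])
c=cap('wrist'); cv2.imwrite('pics/w5.png',c['image']); c=cap('scene'); cv2.imwrite('pics/s5.png',cv2.resize(c['image'][130:230,250:360],None,fx=5,fy=5,interpolation=2))
```

```text
[ 0.59048329 -0.18864295  0.01985417] [-0.3458762   0.19790793 -0.02718931]
0.02618796238354354 44.99999403302354 [ 0.58984064 -0.18838344  0.0190394 ] 27.6833
0.026446392887837428 [-0.87766822  0.34946065 -5.41520601]
[0.5427392  0.19790875 0.11645158] [ 0.03190375 -0.20719455 -4.40545698] [ 0.01993659 -0.10119309  0.0332716 ] 30.6083 0.026265865302358662
```

View pics/w5.png

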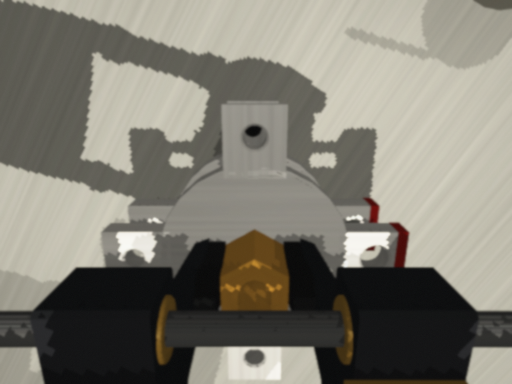

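The wrist view shows the upper half held level, red end (400,245) over red end (372,210), y-ear hole at (255,135). I'll descend with force checks.

Run:
```python
from h import *
b=[.5423,.1978]; f0=np.array(manip.state()['contact_force'])
for z in [.109,.106,.104,.102,.100,.098,.096,.095]:
    manip.move_linear([*b,z],rate=.03); manip.dwell(.08); s=manip.state(); f=s['contact_force']-f0
    print(z,s['tool_pos'].round(4),f.round(2),s['moment'].round(2),round(s['gripper_width'],4))
    if f[2]>6 or np.hypot(*f[:2])>8: break
print(s['clock'])
```

```text
0.109 [0.5422 0.1978 0.1089] [-0.31 -1.18  1.4 ] [-0.03 -0.1   0.03] 0.0267
0.106 [0.5423 0.1978 0.1059] [-1.11 -0.38  1.41] [ 0.03 -0.1   0.02] 0.0264
0.104 [0.5422 0.1978 0.1039] [-0.13 -1.99  1.68] [-0.06 -0.1  -0.01] 0.0268
0.102 [0.5422 0.1978 0.1019] [-0.39 -0.2   0.75] [-0.02 -0.13 -0.  ] 0.0267
0.1 [0.5423 0.1978 0.0999] [ 0.07 -0.34  0.6 ] [-0.   -0.13 -0.01] 0.0268
0.098 [0.5423 0.1978 0.0979] [-0.6  -0.12  1.17] [-0.01 -0.09  0.01] 0.0267
0.096 [0.5423 0.1978 0.0959] [-0.26 -0.34 -0.19] [ 0.04 -0.1  -0.01] 0.0267
0.095 [0.5423 0.1978 0.095 ] [-0.42 -0.69  0.72] [-0.03 -0.11  0.02] 0.027
33.5083
```

The dowels are in with no side load. Now I press.

Run:
```python
from h import *
b=[.5423,.1978]; manip.set_gripper(.015,60)
z=.095
for i in range(16):
    z-=.0005; manip.move_linear([*b,z],rate=.01); manip.dwell(.1); s=manip.state()
    print(round(z,4),s['tool_pos'].round(4),s['contact_force'].round(1),s['moment'].round(2))
    if s['contact_force'][2]>18: break
manip.dwell(.3); s=manip.state(); print(s['tool_pos'],s['contact_force'],s['moment'],s['clock'])
```

```text
0.0945 [0.5423 0.1978 0.0945] [ 1.2  0.3 -5. ] [-0.05 -0.1  -0.04]
0.094 [0.5424 0.1979 0.0941] [ 1.   0.5 -4.5] [-0.   -0.08  0.04]
0.0935 [0.5424 0.1978 0.094 ] [-2.  -0.5  1.1] [-0.14  0.16  0.03]
0.093 [0.5424 0.1978 0.0934] [-2.4 -0.8  3.2] [-0.16  0.37  0.03]
0.0925 [0.5425 0.1978 0.0927] [-3.  -0.6  4.9] [-0.21  0.31 -0.02]
0.092 [0.5425 0.1978 0.0923] [-2.9 -0.8  4.9] [-0.21  0.41 -0.03]
0.0915 [0.5425 0.1979 0.0919] [-3.7 -1.3  6.4] [-0.29  0.45 -0.05]
0.091 [0.5425 0.1978 0.0915] [-4.2 -1.   5.7] [-0.26  0.57 -0.02]
0.0905 [0.5425 0.1978 0.0912] [-3.9 -1.5  8.5] [-0.32  0.57  0.01]
0.09 [0.5425 0.1979 0.091 ] [-4.8 -1.4  9.8] [-0.35  0.68 -0.03]
0.0895 [0.5425 0.1979 0.091 ] [-6.3 -1.8 12.4] [-0.38  0.83 -0.03]
0.089 [0.5425 0.1979 0.091 ] [-7.5 -2.2 14.4] [-0.48  1.11 -0.01]
0.0885 [0.5425 0.1979 0.091 ] [-9.5 -3.7 17.6] [-0.59  1.33 -0.08]
0.088 [0.5425 0.1979 0.091 ] [-10.6  -3.5  20.7] [-0.6   1.49  0.01]
[0.54248336 0.1978345  0.09096585] [-10.43528038  -3.61386788  20.85554479] [-6.50922941e-01  1.47327959e+00  7.61716517e-04] 38.925
```

Run:
```python
from h import *
t=cap('top'); b=blobs(t['image'],*BLUE,roi=(230,190,290,250)); print(onplane(t,[b[0][1]],.022)); print(order.close_job()); s=manip.state(); print(s['clock'],s['contact_force'])
```

```text
[[0.5000809  0.01946911 0.022     ]]
the job is handed in; nothing more can be done
None
the job is handed in; nothing more can be done
```

The job is handed in at about 39 s of the 51 s: the dust cover stands on the bench at about (0.50, 0.02), and the upper half is on both dowels, held pressed at the expected seated height with about 21 N; the call returned no verdict.

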